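Find the loose access board in the back of a lit sign and tip it open

TASK

The cafe sign lies face down on packing strips on the bench with its LED driver hidden under one of the five identical boards in its back; four are screwed down, the fifth only looks so and rocks on a pivot. With the fingertips press on the far end of one board after another until you find the one that rocks, push that end down so that its near end tips up, then push the raised end up and over, away from the robot, until the board leans back past upright against its stop, and leave it standing open. Never take the board between the fingers, and leave the other things on the bench and on the sign where they are.

Things in the scene. Friction and masses are not known exactly. Their poses are not given: they have to be found in the camera images.
- sign: the sign: dark timber frame 304 (its x) by 462 (its y) by 90 mm high, fixed on two packing strips that hold it 10 to 45 mm off the bench; origin at the centre of its underside, x to its far edge (two hanging eyes), y left, z up. Between 45 mm side stiles and 40 mm near and far rails lie five flush boards side by side, 74 mm apart, length along x; tops level with the frame, 4 mm gaps, hollow below
- board_1 (a point): centre of the top face of the rightmost board (least y of the sign), as it lies shut; fixed to the sign. All five boards look alike: brown wood 220 mm long (sign's x), 70 wide, 14 thick, two dark screw heads at each end. Four are rigid; one, a different one each time, is the access board
- board_2 (a point): the same for the second board from the right. The access board turns on a level pin across its width, 50 mm beyond the board's centre (60 mm short of its far end), at half its thickness, 7 mm below its top face. Its near 160 mm rests on the frame and gives nothing when pressed; its far 60 mm gives; below it the box is 66 mm deep
- board_3 (a point): the same for the middle board. Pressed some 40 mm beyond the pin the access board's far end sinks at about 4 to 7 N and its near end rises. The pin is stiff: the board stays at any angle it is left at, and 1 to 2 N square to it at the near end turn it further
- board_4 (a point): the same for the fourth board from the right
- board_5 (a point): the same for the leftmost board
- hatch (a joint): angle of the access board about its pin, whichever board it is: 0 flush, grows as its far end goes down into the box and its near end rises and swings over away from the robot; 1.57 upright, 1.75 rad leaning back against its stop
- spool_blue: blue wire spool standing on the bench, 68 mm across, 50 mm high, loose, origin under its centre
- spool_red: red wire spool standing on the bench, 68 mm across, 50 mm high, loose, origin under its centre
- tin: varnish tin on the bench, 76 mm across, 85 mm high, loose, origin under its centre
- pliers: red-handled pliers lying on the bench, 180 mm long, 15 mm high, loose, origin under the middle
- screwdriver: yellow screwdriver lying on the bench, 200 mm long, loose, origin under the middle
- multimeter: orange multimeter lying on the bench, 145 by 72 by 39 mm, loose, origin under its centre
- brush: paint brush, 170 mm long, lying loose on the sign's left stile along its length, origin under the middle
- pencil: flat red carpenter's pencil, 170 mm long, 7 mm thick, lying loose on the sign's right stile along its length, origin under the middle

How it is judged:
By the outcome, as a careful person would: the job done as asked, in the order asked, and still so for the second after the job is handed in, with the robot touching nothing.
It also fails if it takes over 61 s, if anything falls off the work surface, if the arm or the gripper's body presses on something with over 40 N, if the wrist force passes 120 N, or if a joint passes its speed limit or range.

ROBOT

A 6-joint arm with a two-finger parallel gripper is mounted at the origin on the work surface. World frame = base frame: x ahead of the robot, y to its left, z up, the work surface at z = 0. Lengths are in m, angles in rad, forces in N, time in s.
With the tool pointing down it reaches from about 0.4 to 0.825 m from the base axis. Payload 7 kg.
Tool frame: the origin (TCP) lies midway between the tips of the shut fingers; the grasp point (between the pads) lies 19 mm behind it; z points along the fingers, y is the line along which they close (so a half turn about z gives the same grasp; the last joint's range is limited). The gripper opens to 85 mm and grips with 20 to 120 N. Pads are 22 mm wide; open, the fingers measure 114 mm over their backs; the gripper's body (76 mm by 85 mm) begins 54 mm behind the grasp point. The pads swing forward as they close: fully open they stand 13 mm farther back than shut.
Start: joints at [-0.896, 0.359, 0.012, 0, -1.224, -0.288], TCP at [0.255, -0.625, 0.231] pointing down, gripper open.
Joint ranges: [-3.07, 3.07], [-1.43, 2.12], [-1.02, 1.25], [-3.03, 1.67], [-3.05, -0], [-3.03, 3.03]. Speed limits (rad/s): [2.39, 2.39, 3.01, 3.14, 3.14, 3.14].

INTERFACE

Orientations are given as [roll, pitch, yaw] about the fixed x, y, z axes, in that order (R = Rz(yaw) Ry(pitch) Rx(roll)).
In Python, from station import monitor, get_image, job gives the robot as it stands.
- The arm moves only by the shell command python3 -m creep 'ROWS' [OPENING]. ROWS is JSON, one flat list of numbers, 6 for each row, row after row: the shift along the tool's x, y, z in units of 0.5 m (1.0 is 0.5 m), then the turn, a rotation vector about the tool's x, y, z in units of 30 degrees (1.0 is 30 degrees). In form: [dx, dy, dz, wx, wy, wz, dx, dy, dz, wx, wy, wz, ...]. A call has 1 to 20 rows; each row shifts and turns the commanded pose from where the row before left it, along the tool's axes as they then stand; what a row does not reach is not made up. A row lasts 1/12 s, in which the tool goes at most 41.7 mm and 7.16 degrees, less where a joint would pass 70% of its speed; a pose out of reach is approached as far as the arm can. A call with a number of a shift or a turn outside -1 to 1 is refused whole. A call with a gripper value outside its range is refused whole. OPENING is the opening, from -1 (shut) to 1 (fully open), so that 0 is half open, set as the call begins (- or left out, the last holds). The fingers move at their own pace and stop on an object; the grip force is fixed at half the most. Time passes only in rows, so rows that do not move let the fingers close. It gives the time, the measured TCP pose, the force, the opening and the grip force at its end, in the units of the state.
- monitor.state(): the state, without advancing time (a new reading comes with each control period).
- get_image(name): name is "scene" or "top" or "wrist"; returns a dict with "image" (480x640x3 uint8, red, green, blue), "range_z" (480x640 float32, m along the optical axis (not along the pixel's ray), 0 where there is no reading), "fx", "fy", "cx", "cy" (pixels), "world_from_camera" (4x4, takes a point from camera to world coordinates). Camera axes: x right, y down, z forward; pixel columns grow to the right and rows downward; lengths in m; the calibration is good to about 2 mm. A picture is of the moment at which its call begins.
- job.close_job(): hands the job in; it is judged then, once.
The state is a dict: "t": time; "qpos": joint angles; "joint_velocities": joint speeds; "joint_efforts": joint torques, N m; "tcp_pos": TCP position; "tcp_rot": TCP orientation; "contact_force": force on the tool from outside, world axes, zero at the start; "torque": the same for the moment, N m; "width": finger opening in m; "gripper_force": force on a finger pad.
Only numpy, scipy, OpenCV 4.12 (cv2) and the standard library are available. Lean on these libraries where they do the work, as an engineer would, in place of code of your own. Each camera call takes 0.05 s, during which the arm holds its last target. There are 200 camera calls.

## Working session

There is one attempt and no reset: what is moved stays moved. The work goes in short steps, Python scripts to look and compute and a shell command to move; the robot and the scene stay as the last step left them, time stands still between calls to the robot, and variables do not carry over. Pictures are saved under pics/ and viewed, at most 10 in all, crops included, and the job is handed in when it is done.

```bash
mkdir -p pics
cat > h.py <<'E'
import numpy as np, cv2
from station import monitor, get_image, job
from scipy.spatial.transform import Rotation as R
def pt(d,u,v,z=None):
    T=np.array(d["world_from_camera"]); r=np.array([(u-d["cx"])/d["fx"],(v-d["cy"])/d["fy"],1])
    if z is None: s=d["range_z"][int(round(v)),int(round(u))]
    else: s=(z-T[2,3])/(T[:3,:3]@r)[2]
    return T[:3,:3]@(r*s)+T[:3,3]
def save(d,n): cv2.imwrite(f"pics/{n}.png",np.ascontiguousarray(d["image"][:,:,::-1]))
E
python3 - <<'E'
from h import *
d=get_image("top"); save(d,"top1"); np.savez("top1.npz",**d)
print(monitor.state())
E
```

```text
{'t': 0.05, 'qpos': array([-8.95889988e-01,  3.59354518e-01,  1.10943739e-02, -3.12105215e-04,
       -1.22409208e+00, -2.88099403e-01]), 'joint_velocities': array([-2.83312071e-04,  3.53578041e-05,  1.17450232e-03, -9.37775161e-04,
        1.61834064e-03,  1.07459327e-03]), 'joint_efforts': array([-1.79032060e-03, -5.85277319e+01,  2.94416374e+01,  6.96485281e+00,
       -3.06321170e-03, -2.97890983e-05]), 'tcp_pos': array([ 0.2544289 , -0.62471928,  0.23040692]), 'tcp_rot': array([ 3.14001751e+00, -1.60803995e-04, -2.75489187e+00]), 'contact_force': array([0.11997465, 0.09830117, 0.08497826]), 'torque': array([-0.00458746, -0.01000973, -0.01614218]), 'gripper_force': 0.0, 'width': 0.08574618520485851}
```

View pics/top1.png

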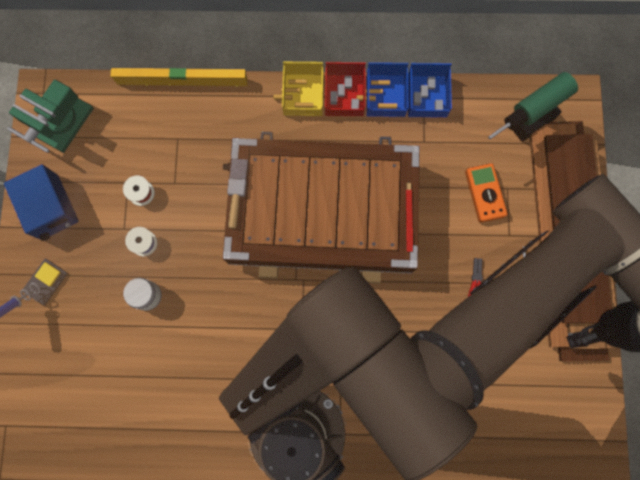

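The top view shows the sign at the centre: boards span roughly (252,156)–(398,161) at the far end and (246,243)–(397,249) at the near end. The brush is on the left stile at (237,190), the pencil on the right at (409,215), and the hanging eyes are at the far side.

Run:
```python
from h import *
d=dict(np.load("top1.npz"))
im=d["image"][125:280,215:430]; im=cv2.resize(im,None,fx=3.7,fy=3.7,interpolation=cv2.INTER_CUBIC)
cv2.imwrite("pics/crop1.png",np.ascontiguousarray(im[:,:,::-1]))
for u,v in [(270,200),(300,200),(328,200),(355,200),(385,200),(252,156),(398,161),(246,243),(397,249),(409,190),(238,180),(234,210)]: print(u,v,pt(d,u,v).round(4))
```

```text
270 200 [0.5539 0.0742 0.1304]
300 200 [0.5559 0.0018 0.1271]
328 200 [ 0.5572 -0.066   0.1262]
355 200 [ 0.5571 -0.131   0.1309]
385 200 [ 0.5575 -0.2028  0.1342]
252 156 [0.6646 0.1224 0.1296]
398 161 [ 0.6553 -0.2344  0.1354]
246 243 [0.459  0.1367 0.0641]
397 249 [ 0.4386 -0.2309  0.1341]
409 190 [ 0.5824 -0.2601  0.1371]
238 180 [0.5982 0.1517 0.1463]
234 210 [0.5219 0.1566 0.1551]
```

View pics/crop1.png

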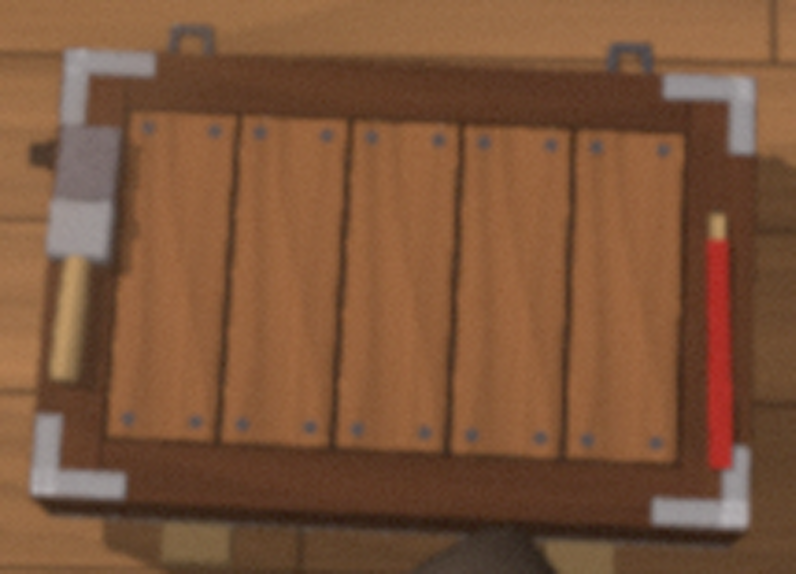

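Run:
```python
from h import *
d=dict(np.load("top1.npz"))
z=np.median([pt(d,u,v)[2] for u in range(255,396,4) for v in range(165,240,4)]); print("z",z)
c=[(132,112),(686,133),(680,462),(106,437)]
P=np.array([pt(d,(u+.5)/3.7-.5+215,(v+.5)/3.7-.5+125,z)[:2] for u,v in c]);print(P.round(4))
M=np.array([[110,183],[110,-183],[-110,-183],[-110,183]])/1e3
m=P.mean(0);A=M;B=P-m
th=np.arctan2((A[:,0]*B[:,1]-A[:,1]*B[:,0]).sum(),(A*B).sum());print("c",m,"th",th,np.degrees(th))
Rm=np.array([[np.cos(th),-np.sin(th)],[np.sin(th),np.cos(th)]])
print("resid",(B-A@Rm.T).round(4))
for i in range(5):
  y=(i-2)*.074
  print(i+1,[(m+Rm@[x,y]).round(4) for x in (-.11,0,.05,.09,.11)])
```

```text
z 0.13134843107782912
[[ 0.6668  0.1264]
 [ 0.6578 -0.2398]
 [ 0.438  -0.2345]
 [ 0.4476  0.1344]]
c [ 0.55254257 -0.05338556] th -0.02669189832047145 -1.5293331209553447
resid [[-0.0006 -0.0002]
 [ 0.0001 -0.0006]
 [ 0.0003 -0.0011]
 [ 0.0002  0.0019]]
1 [array([ 0.4386, -0.1984]), array([ 0.5486, -0.2013]), array([ 0.5986, -0.2027]), array([ 0.6386, -0.2037]), array([ 0.6586, -0.2043])]
2 [array([ 0.4406, -0.1244]), array([ 0.5506, -0.1274]), array([ 0.6005, -0.1287]), array([ 0.6405, -0.1298]), array([ 0.6605, -0.1303])]
3 [array([ 0.4426, -0.0504]), array([ 0.5525, -0.0534]), array([ 0.6025, -0.0547]), array([ 0.6425, -0.0558]), array([ 0.6625, -0.0563])]
4 [array([0.4446, 0.0235]), array([0.5545, 0.0206]), array([0.6045, 0.0193]), array([0.6445, 0.0182]), array([0.6645, 0.0177])]
5 [array([0.4465, 0.0975]), array([0.5565, 0.0946]), array([0.6065, 0.0932]), array([0.6465, 0.0922]), array([0.6665, 0.0916])]
```

```bash
python3 -m creep '[0,0,0,0,0,0.1975, 0,0,0,0,0,0.1975, 0,0,0,0,0,0.1975, 0,0,0,0,0,0.1975, -0.0466,0.0539,0,0,0,0, -0.0466,0.0539,0,0,0,0, -0.0466,0.0539,0,0,0,0, -0.0466,0.0539,0,0,0,0, -0.0466,0.0539,0,0,0,0, -0.0466,0.0539,0,0,0,0, -0.0466,0.0539,0,0,0,0, -0.0466,0.0539,0,0,0,0, -0.0466,0.0539,0,0,0,0, -0.0466,0.0539,0,0,0,0, -0.0466,0.0539,0,0,0,0, -0.0466,0.0539,0,0,0,0, -0.0466,0.0539,0,0,0,0, -0.0466,0.0539,0,0,0,0, -0.0466,0.0539,0,0,0,0, -0.0466,0.0539,0,0,0,0]' -1
```

```text
t: 1.72
tcp_pos: [0.6395, -0.2024, 0.2308]
tcp_rot: [3.141, -0.001, 3.115]
contact_force: [-0.7, -0.1, 0.5]
width: -0.0001
gripper_force: 0.0
```

```bash
python3 -m creep '[0,0,0.045,0,0,0, 0,0,0.045,0,0,0, 0,0,0.045,0,0,0, 0,0,0.045,0,0,0, 0,0,0,0,0,0, 0,0,0.004,0,0,0, 0,0,0.004,0,0,0, 0,0,0.004,0,0,0, 0,0,0.004,0,0,0, 0,0,0.004,0,0,0, 0,0,0.004,0,0,0, 0,0,0,0,0,0]'
```

```text
t: 2.72
tcp_pos: [0.6392, -0.2042, 0.1306]
tcp_rot: [-3.141, 0.001, 3.115]
contact_force: [-2.4, 1.9, 5.4]
width: 0.0003
gripper_force: 2.7
```

```bash
python3 -m creep '[0,0,0.004,0,0,0, 0,0,0.004,0,0,0, 0,0,0,0,0,0]'
```

```text
t: 2.97
tcp_pos: [0.6393, -0.2043, 0.1305]
tcp_rot: [-3.14, 0.003, 3.116]
contact_force: [-10.4, 6.1, 29.3]
width: 0.0001
gripper_force: 14.0
```

```bash
python3 -m creep '[0,0,-0.05,0,0,0, 0,0.074,0,0,0,0, 0,0.074,0,0,0,0, 0,0,0,0,0,0, 0,0,0.032,0,0,0, 0,0,0.004,0,0,0, 0,0,0.004,0,0,0, 0,0,0.004,0,0,0, 0,0,0.003,0,0,0, 0,0,0,0,0,0]'
```

```text
t: 3.8
tcp_pos: [0.6412, -0.1303, 0.1277]
tcp_rot: [3.141, 0.001, 3.114]
contact_force: [-0.3, 1.8, 3.2]
width: -0.0004
gripper_force: 1.2
```

```bash
python3 -m creep '[0,0,0.004,0,0,0, 0,0,0.004,0,0,0, 0,0,0,0,0,0]'
```

```text
t: 4.05
tcp_pos: [0.6415, -0.1305, 0.1238]
tcp_rot: [-3.141, 0.002, 3.114]
contact_force: [-0.6, 1.3, 3.6]
width: 0.0001
gripper_force: 1.9
```

```bash
python3 -m creep '[0,0,0.008,0,0,0, 0,0,0.008,0,0,0, 0,0,0.008,0,0,0, 0,0,0.008,0,0,0, 0,0,0.008,0,0,0, 0,0,0.008,0,0,0, 0,0,0,0,0,0]'
```

```text
t: 4.63
tcp_pos: [0.6419, -0.1308, 0.0993]
tcp_rot: [-3.141, 0.002, 3.115]
contact_force: [1.5, -0.9, 1.1]
width: -0.0002
gripper_force: 1.0
```

Run:
```python
from h import *
d=get_image("scene"); save(d,"s1"); np.savez("s1.npz",**d)
```

```text
(no output)
```

View pics/s1.png

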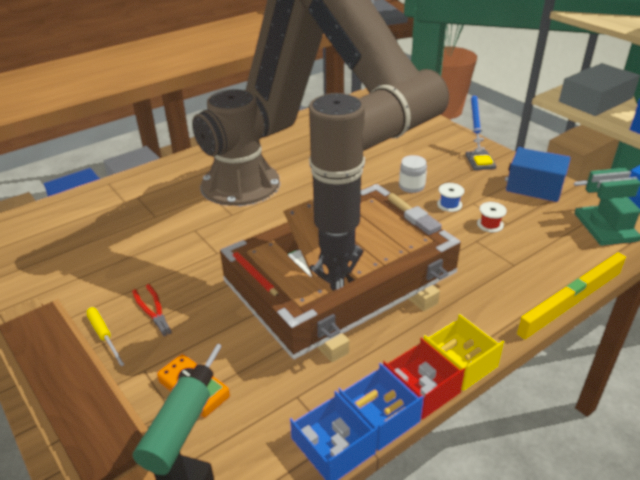

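```bash
python3 -m creep '[0,0,-0.076,0,0,0, 0,0,-0.076,0,0,0, 0,0,-0.076,0,0,0, 0,0,-0.076,0,0,0, 0,0,-0.076,0,0,0, 0.072,0,0,0,0,0, 0.072,0,0,0,0,0, 0.072,0,0,0,0,0, 0.072,0,0,0,0,0, 0.072,0,0,0,0,0, 0.072,0,0,0,0,0, 0,0,0,0,0,0]'
python3 - <<'E'
from h import *
d=get_image("scene"); save(d,"s2"); np.savez("s2.npz",**d)
im=d["image"][120:370,210:470]; cv2.imwrite("pics/s2c.png",cv2.resize(np.ascontiguousarray(im[:,:,::-1]),None,fx=2.3,fy=2.3,interpolation=cv2.INTER_CUBIC))
E
```

```text
t: 5.68
tcp_pos: [0.4191, -0.1247, 0.2895]
tcp_rot: [3.14, 0.0, 3.114]
contact_force: [-0.6, 0.4, -0.2]
width: 0.0003
gripper_force: 0.0
```

View pics/s2c.png

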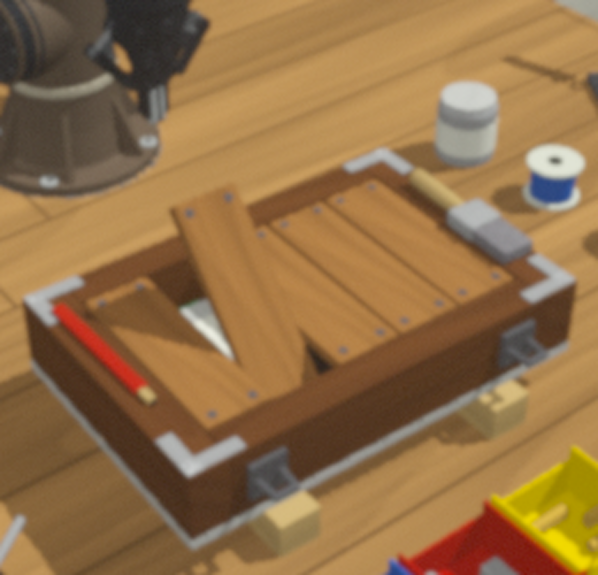

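The board is tipped up, with its near-end corners at crop (172,208) and (235,185). Measure its angle from depth.

Run:
```python
from h import *
d=dict(np.load("s2.npz"))
for u,v in [(210,205),(215,225),(225,250),(240,290),(255,330),(270,365)]: print(pt(d,u/2.3+210,v/2.3+120).round(4))
```

```text
[ 0.5067 -0.1237  0.2353]
[ 0.5191 -0.1274  0.2208]
[ 0.5339 -0.1272  0.2   ]
[ 0.5673 -0.1348  0.1764]
[ 0.5911 -0.1358  0.1438]
[ 0.614  -0.1359  0.116 ]
```

```bash
python3 -m creep '[0,0,0.082,0,0,0, 0,0,0.082,0,0,0, 0,0,0,0,0,0, -0.053,0,0,0,0,0, -0.053,0,0,0,0,0, -0.0334,0,-0.0197,0,0,0, -0.0334,0,-0.0197,0,0,0, -0.03,0,-0.0136,0,0,0, -0.03,0,-0.0136,0,0,0, -0.0324,0,-0.007,0,0,0, -0.0324,0,-0.007,0,0,0, 0,0,0,0,0,0]'
python3 - <<'E'
from h import *
d=get_image("scene"); save(d,"s3"); np.savez("s3.npz",**d)
im=d["image"][120:370,210:470]; cv2.imwrite("pics/s3c.png",cv2.resize(np.ascontiguousarray(im[:,:,::-1]),None,fx=2.3,fy=2.3,interpolation=cv2.INTER_CUBIC))
E
```

```text
t: 6.73
tcp_pos: [0.5768, -0.1288, 0.2488]
tcp_rot: [-3.14, 0.001, 3.115]
contact_force: [0.5, -0.4, -0.4]
width: 0.0001
gripper_force: 0.0
```

View pics/s3c.png

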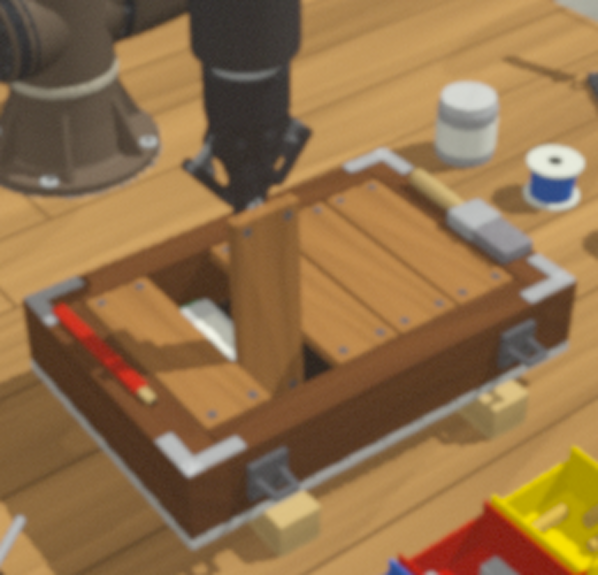

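The board is nearly upright at crop (265,290), with the fingers behind it. Push on to the stop.

```bash
python3 -m creep '[-0.01,0,0,0,0,0, -0.01,0,0,0,0,0, -0.01,0,0,0,0,0, -0.01,0,0,0,0,0, -0.01,0,0,0,0,0, -0.006,0,0,0,0,0, 0,0,0,0,0,0]'
```

```text
t: 7.37
tcp_pos: [0.6022, -0.129, 0.2468]
tcp_rot: [-3.142, -0.0, 3.115]
contact_force: [0.5, -0.0, -0.4]
width: 0.0
gripper_force: 0.0
```

```bash
python3 -m creep '[-0.005,0,0,0,0,0, -0.005,0,0,0,0,0, 0,0,0,0,0,0]'
```

```text
t: 7.62
tcp_pos: [0.6066, -0.1291, 0.2469]
tcp_rot: [3.142, -0.001, 3.115]
contact_force: [-1.2, -0.3, 0.6]
width: -0.0001
gripper_force: 0.5
```

```bash
python3 -m creep '[-0.005,0,0,0,0,0, -0.005,0,0,0,0,0, 0,0,0,0,0,0]'
```

```text
t: 7.87
tcp_pos: [0.6073, -0.1293, 0.2468]
tcp_rot: [3.141, -0.009, 3.114]
contact_force: [-17.0, 3.9, 7.8]
width: 0.0
gripper_force: 9.1
```

At the stop: 17 N with no more travel. Back off and check.

```bash
python3 -m creep '[0.03,0,0,0,0,0, 0.06,0,0,0,0,0, 0.06,0,0,0,0,0, 0.06,0,0,0,0,0, 0.06,0,-0.04,0,0,0, 0,0,-0.04,0,0,0, 0,0,0,0,0,0, 0,0,0,0,0,0]'
python3 - <<'E'
from h import *
d=get_image("scene"); save(d,"s4"); np.savez("s4.npz",**d)
im=d["image"][120:370,210:470]; cv2.imwrite("pics/s4c.png",cv2.resize(np.ascontiguousarray(im[:,:,::-1]),None,fx=2.3,fy=2.3,interpolation=cv2.INTER_CUBIC))
for u,v in [(275,220),(270,260),(265,300),(265,340),(265,370)]: print(pt(d,u/2.3+210,v/2.3+120).round(4))
E
```

```text
t: 8.53
tcp_pos: [0.4775, -0.1256, 0.289]
tcp_rot: [3.141, 0.005, 3.115]
contact_force: [-0.3, 0.8, -0.3]
width: -0.0002
gripper_force: 0.0
[ 0.446  -0.0012  0.1297]
[ 0.6286 -0.1452  0.2531]
[ 0.6228 -0.147   0.2056]
[ 0.6145 -0.1416  0.1503]
[ 0.6059 -0.1358  0.104 ]
```

View pics/s4c.png

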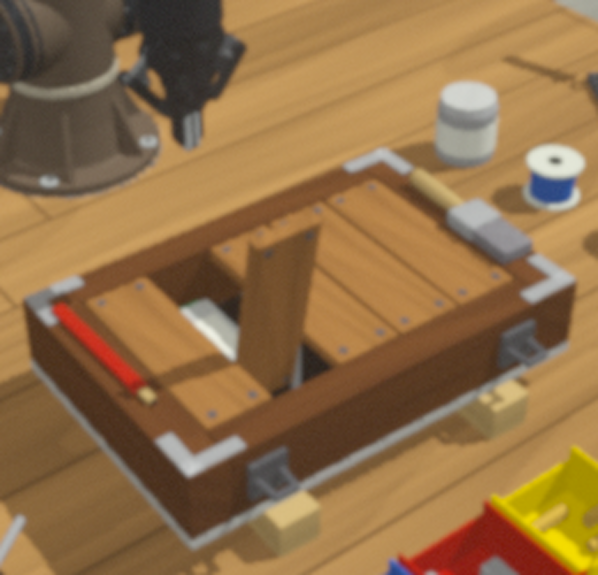

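The board leans back past upright (about 9–10°) against its stop. The pencil and brush haven't moved, and the gripper is clear.

```bash
python3 -c "
from station import job; print(job.close_job())"
```

```text
the job is handed in; nothing more can be done
None
```

Board 2 (second from the right) was the one that rocks; it now stands open, leaning back against its stop, nothing else on the sign looks moved in the last picture, and the job is handed in at about 8.6 s.

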